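Set a fingerboard blank on the sawing board for its end cut

TASK

The marked end of the black ebony fingerboard blank is to be sawn off at the silver pencil line. With the fingertips, push the blank across the sawing board, never lifting or tipping it, until it lies flush against the board's raised fence along its whole length and its pencil line stands about 5 mm out past the board's right-hand end (the robot's right), so that the saw will run clear of the board. Then let go of it, and leave all the other tools and pieces on the bench where they are.

Things in the scene. Friction and masses are not known exactly. Their poses are not given: they have to be found in the camera images.
- board: sawing board screwed to the bench: light wooden plate 220 (x) x 280 (y) x 22 mm, its fence (25 wide, 24 tall, 280 long) on its far edge. Origin: centre of the plate's underside, on the bench top (z = 0). Its x axis points to the fence, y to its left end; fence face at x = 85 mm, right-hand end of plate and fence at y = -140, plate's upper face at z = 22. It does not move
- board_end (a point): the corner of the board where the fence's face, the plate's upper face and the right-hand end meet (board frame x 85, y -140, z 22 mm)
- blank: loose flat bar of black ebony, 44 (x) x 290 (y) x 9 mm, 90 to 180 g, flat on the plate in front of the fence, askew, its left end often past the board. Origin: centre of its underside; y runs along it away from the marked end, x towards the fence. Slides with dry friction. Flush with the fence its origin is at x = 63 mm in the board's frame; with the line 5 mm past the end, at y = -30 mm
- blank_line (a point): the middle of the silver pencil line drawn squarely across the blank's upper face, 30 mm from its right (-y) end, 115 mm from its origin; the waste beyond it is marked with a silver cross
- blank_rear_left (a point): lower corner of the blank on the fence side at its left (+y) end: 22 mm in x and 145 mm in y from its origin
- blank_rear_right (a point): lower corner of the blank on the fence side at its right (-y) end: 22 mm in x and -145 mm in y from its origin
- finger_plane: loose brass finger plane, 22 x 50 mm, 34 mm tall, on the near left part of the board; origin at the centre of its underside; not to be moved
- pencil: loose red pencil, 7 mm thick, 180 mm long along its y axis, lying along the near edge of the board; origin under its middle; not to be moved
- saw: loose back saw with a dark wooden handle, lying flat on the bench to the right of the board, 340 mm long in all along its x axis (blade from -35 to +175 mm, handle from -38 to -160 mm), about 60 mm wide, 27 mm tall; origin on the bench; not to be moved
- clamp_a: loose spool clamp (two wooden discs of 32 mm diameter on a steel rod), standing upright, 83 mm tall, on the bench to the left of the board; origin at the centre of its underside; not to be moved
- clamp_b: a second spool clamp like the first, on the bench to the left of the board, nearer to the robot; not to be moved
- chisel: loose chisel, 230 mm long along its x axis, 25 mm tall, lying on the bench further left, beyond the clamps; origin on the bench under the front of its handle; not to be moved
- varnish_jar: loose amber varnish jar with a black cap, 56 mm in diameter, 85 mm tall, standing on the bench behind the fence; origin at the centre of its underside; not to be moved
- square: loose steel try square, stock 75 mm, blade 100 mm, 14 mm tall, lying on the bench behind the fence; origin under the middle of its stock; not to be moved

How it is judged:
At the end, for the whole second after the job is handed in: The blank lies flat and still on the sawing board, both its rear corners within 3 mm of the fence, and its pencil line 5 mm (give or take 4 mm) past the board's right-hand end (y of blank_line in the frame of board between -0.149 and -0.141 m and x of each of blank_rear_left, blank_rear_right in the frame of board above 0.082 m and z of blank in the frame of board between 0.019 and 0.025 m and angle between blank's own z axis and vertical below 0.03 rad and linear speed of blank below 0.01 m/s); the robot touches nothing.
It fails at once if the blank is lifted or tipped (height (world z) of blank above 0.028 m or angle between blank's own z axis and vertical above 0.1 rad).
It fails at once if another tool or piece is moved by more than 15 mm, or a clamp or the jar is tipped over (distance of any of finger_plane, pencil, saw, clamp_a, clamp_b, chisel, varnish_jar, square from where it was at the start of the episode above 0.015 m or angle between any of clamp_a, clamp_b, varnish_jar's own z axis and vertical above 0.4 rad).
It also fails if it takes over 51 s, if anything falls off the work surface, if the arm or the gripper's body presses on something with over 40 N, if the wrist force passes 120 N, or if a joint passes its speed limit or range.

ROBOT

A 6-joint arm with a two-finger parallel gripper is mounted at the origin on the work surface. World frame = base frame: x ahead of the robot, y to its left, z up, the work surface at z = 0. Lengths are in m, angles in rad, forces in N, time in s.
With the tool pointing down it reaches from about 0.4 to 0.925 m from the base axis. Payload 12.5 kg.
Tool frame: the origin (TCP) lies between the finger pads; the fingertips stand 14 mm ahead of it and the grasp point (between the pads) lies 5 mm behind it; z points along the fingers, y is the line along which they close (so a half turn about z gives the same grasp; the last joint's range is limited). The gripper opens to 95 mm and grips with 3 to 60 N. Pads are 20 mm wide; open, the fingers measure 119 mm over their backs; the gripper's body (75 mm by 180 mm) begins 59 mm behind the grasp point.
Start: joints at [-1.311, 0.491, 1.559, -0, 1.092, -0.106], TCP at [0.224, -0.584, 0.229] pointing down, gripper open.
Joint ranges: [-3.1, 3.1], [-0.84, 2.19], [0.05, 2.79], [-1.13, 4.28], [0.06, 2.93], [-2.69, 2.69]. Speed limits (rad/s): [2.22, 2.22, 2.79, 3.14, 3.14, 3.14].

INTERFACE

Orientations are given as a rotation vector (axis times angle).
In Python, from cell import bot, effector, ik, monitor, optics, order, finder gives the robot as it stands. Calls block until the motion is done:
- bot.goto(position, orientation): joint-space move of the TCP to a pose.
- bot.movel(position, velocity=0.15, rot=None): straight line of the TCP; rot=None keeps the orientation; velocity is the mean speed in m/s.
- bot.move_joints(angles): joint-space move.
- effector.grip(opening): finger opening in m; the grip force is fixed at half the most; returns when the fingers have stopped.
- bot.wait(seconds).
- ik(position, orientation): joint angles nearest the present ones, or None.
- monitor.get_state(): the state.
- optics.get_image(name): name is "side" or "top" or "wrist"; returns a dict with "pixels" (400x640x3 uint8, blue, green, red), "mtx" (3x3 intrinsics, pixels), "k1" (the pictures are not rectified: a ray, as slopes to the right and down, at radius r is drawn at 1 + k1 r^2 times it, then the intrinsics apply), "view" (4x4, takes a point from world to camera coordinates); the wrist camera has in their place "tool_from_camera" (4x4, takes a point from camera to tool coordinates, whose origin is the TCP and whose axes are the flange's). Camera axes: x right, y down, z forward; pixel columns grow to the right and rows downward; lengths in m; the calibration is good to about 2 mm. A picture is of the moment at which its call begins: read the wrist's pose just before it. There is no depth.
A pose or a line that the arm cannot do raises bot.IKError and nothing moves.
- order.hand_in(): hands the job in; it is judged then, once.
Trained networks look in a picture, given as the dict that the camera call returned (one of the last four; its "shot" number tells which), for a name from the list of things; names that differ only in an ending like _2 or _b are one class to them, and where a whole thing is asked for, a point or a joint stands for the part that bears it (a point fixed in the world has none). Each returns a list of dicts, best first, with "p" (0 to 1); they miss things now and then, are a little off and sometimes report something else, mostly with a low value. They report only what shows in the picture. A call takes as long as a camera call.
- finder.boxes_of(label, picture): "xyz" ([x, y, z] in m, in the coordinates of the camera as it stood for that picture, good to about 4 mm: the middle of the surface that is visible of it).
- finder.pinpoint(label, picture): "xyz" ([x, y, z] in m, in the coordinates of the camera as it stood for that picture, good to about 4 mm: a listed point, or the origin of a listed thing).
The state is a dict: "t": time; "qpos": joint angles; "dq": joint speeds; "effort": joint torques, N m; "position": TCP position; "orientation": TCP orientation; "ft_force": force on the tool from outside, world axes, zero at the start; "ft_torque": the same for the moment, N m; "finger_gap": finger opening in m; "grip_force": force on a finger pad.
Only numpy, scipy, OpenCV 4.12 (cv2) and the standard library are available. Lean on these libraries where they do the work, as an engineer would, in place of code of your own. Each camera call takes 0.05 s, during which the arm holds its last target. There are 200 camera calls.

## Working session

There is one attempt and no reset: what is moved stays moved. The work goes in short steps, each a Python script; the robot and the scene stay as the last script left them, time stands still between calls to the robot, and variables do not carry over. Pictures are saved under pics/ and viewed, at most 10 in all, crops included, and the job is handed in when it is done.

```bash
mkdir -p pics; ls; cat > h.py <<'E'
import numpy as np, cv2
from cell import bot, effector, ik, monitor, optics, order, finder
def world(pic,p):
    return (np.linalg.inv(pic["view"])@np.r_[p,1])[:3]
def pix(pic,uv,z):
    # pixel -> world point on plane z
    K=np.array(pic["mtx"]);k=pic["k1"]
    n=cv2.undistortPoints(np.array([[uv]],float),K,np.array([k,0,0,0.]))[0,0]
    T=np.linalg.inv(pic["view"]);d=T[:3,:3]@np.r_[n,1];o=T[:3,3]
    return o+d*(z-o[2])/d[2]
def proj(pic,p):
    c=np.array(pic["view"])@np.r_[p,1];n=c[:2]/c[2];n=n*(1+pic["k1"]*(n@n))
    K=np.array(pic["mtx"]);return K[:2,:2]@n+K[:2,2]
E
python3 - <<'E'
from h import *
for c in ("top","side"):
    p=optics.get_image(c);cv2.imwrite(f"pics/{c}0.png",p["pixels"])
    print(c,monitor.get_state()["t"], world(p,[0,0,0]))
    for n in ["board","board_end","blank","blank_line","blank_rear_left","blank_rear_right","finger_plane","clamp_a","varnish_jar","saw","square","pencil"]:
        for r in finder.pinpoint(n,p)[:2]: print(n,round(r["p"],2),world(p,r["xyz"]).round(4))
print(monitor.get_state()["orientation"],monitor.get_state()["t"])
E
```

```text
pics
top 0.05 [0.39343678 0.06768913 1.12101664]
board 0.72 [ 0.4883 -0.0136 -0.0033]
board_end 0.97 [ 0.5582 -0.1626  0.0245]
blank 0.72 [0.5068 0.0206 0.0231]
blank 0.41 [ 0.4399 -0.3305 -0.0005]
blank_line 0.83 [ 0.4954 -0.091   0.0278]
blank_rear_left 0.65 [0.5557 0.1615 0.0201]
blank_rear_left 0.21 [0.4768 0.3313 0.0007]
blank_rear_right 0.75 [ 0.5068 -0.1262  0.0251]
finger_plane 0.72 [0.4127 0.0932 0.0212]
clamp_a 0.72 [ 0.5802  0.2965 -0.0006]
clamp_a 0.63 [ 0.475   0.3318 -0.0005]
varnish_jar 0.59 [ 0.6964  0.0357 -0.0013]
saw 0.7 [ 0.4423 -0.3308 -0.0011]
square 0.71 [ 0.6351 -0.1179  0.002 ]
pencil 0.7 [ 0.3873 -0.0691  0.0237]
side 0.7 [0.28655433 0.76894059 0.73592617]
board 0.56 [ 0.4875 -0.0211 -0.0013]
board_end 0.71 [ 0.5574 -0.1636  0.0197]
blank 0.87 [0.5111 0.0218 0.024 ]
blank 0.72 [0.5583 0.159  0.0214]
blank_line 0.9 [ 0.4909 -0.0932  0.0344]
blank_rear_left 0.71 [0.5537 0.1588 0.0199]
blank_rear_right 0.9 [ 0.5068 -0.1264  0.0213]
finger_plane 0.71 [0.4099 0.0921 0.0252]
finger_plane 0.53 [0.5098 0.0206 0.0203]
clamp_a 0.76 [ 0.5849  0.2973 -0.0007]
clamp_a 0.66 [ 0.4766  0.3277 -0.0028]
varnish_jar 0.83 [0.6993 0.0383 0.001 ]
saw 0.93 [ 0.4398 -0.3339  0.0041]
saw 0.51 [ 0.6954  0.0384 -0.001 ]
square 0.54 [ 0.6334 -0.1223 -0.0015]
pencil 0.67 [0.6948 0.0347 0.0007]
pencil 0.63 [ 0.3879 -0.0706  0.0198]
[3.08911528e+00 5.71352701e-01 3.18175591e-05] 1.3
```

View pics/top0.png

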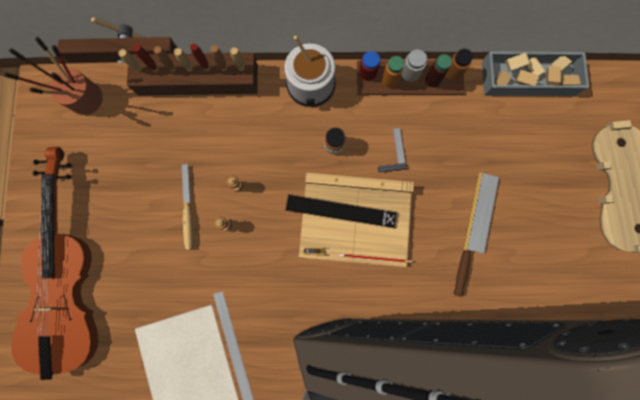

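The top view shows the blank (288–397, 205–218) askew on the board (300–413, 175–265). Its marked end is on the right, and the finger plane is at (313, 251). Next I'll look closer with the wrist camera.

```bash
cat >> h.py <<'E'
from scipy.spatial.transform import Rotation as R
def ori(psi): return np.pi*np.array([np.cos(psi/2),np.sin(psi/2),0])
def wrist():
    s=monitor.get_state();p=optics.get_image("wrist")
    T=np.eye(4);T[:3,:3]=R.from_rotvec(s["orientation"]).as_matrix();T[:3,3]=s["position"]
    p["view"]=np.linalg.inv(T@np.array(p["tool_from_camera"]));return p
def find(p,names):
    for n in names:
        for r in finder.pinpoint(n,p)[:1]: print(n,round(r["p"],2),world(p,r["xyz"]).round(4))
NM=["board","board_end","blank","blank_line","blank_rear_left","blank_rear_right"]
E
python3 - <<'E'
from h import *
bot.goto([0.45,0.0,0.36],ori(-0.1))
p=wrist();print(p["tool_from_camera"],p["mtx"],p["k1"],p["view"])
cv2.imwrite("pics/w0.png",p["pixels"]);find(p,NM+["finger_plane"]);s=monitor.get_state();print(s["t"],s["qpos"],s["ft_force"])
E
```

```text
[[-1.51541253e-04 -9.62468420e-01 -2.71393656e-01  7.73743946e-02]
 [ 9.99999728e-01  4.99521416e-05 -7.35531456e-04 -5.02542871e-04]
 [ 7.21482493e-04 -2.71393694e-01  9.62468151e-01 -1.54724319e-01]
 [ 0.00000000e+00  0.00000000e+00  0.00000000e+00  1.00000000e+00]] [[305.730064    0.        316.098348 ]
 [  0.        305.730064  201.9794956]
 [  0.          0.          1.       ]] -0.01686620204031804 [[-1.00497021e-01 -9.94937139e-01 -6.62269317e-04  4.56488010e-02]
 [-9.57535095e-01  9.65382626e-02  2.71674264e-01  3.65803056e-01]
 [-2.70234880e-01  2.79366002e-02 -9.62389036e-01  6.37857229e-01]
 [ 0.00000000e+00  0.00000000e+00  0.00000000e+00  1.00000000e+00]]
board 0.79 [ 0.4853 -0.0132  0.0009]
board_end 0.85 [ 0.5634 -0.1691  0.0161]
blank 0.6 [0.5137 0.0236 0.022 ]
blank_line 0.82 [ 0.4911 -0.0887  0.0294]
blank_rear_left 0.98 [0.5592 0.1625 0.022 ]
blank_rear_right 0.73 [ 0.509  -0.1209  0.0233]
finger_plane 0.62 [0.512  0.4332 0.0009]
3.9833 [-1.47252171e-01  1.11094780e-01  1.75822412e+00 -4.25112040e-05
  1.27240891e+00  1.52375445e+00] [-0.91445038 -0.60316991  0.28368977]
```

View pics/w0.png

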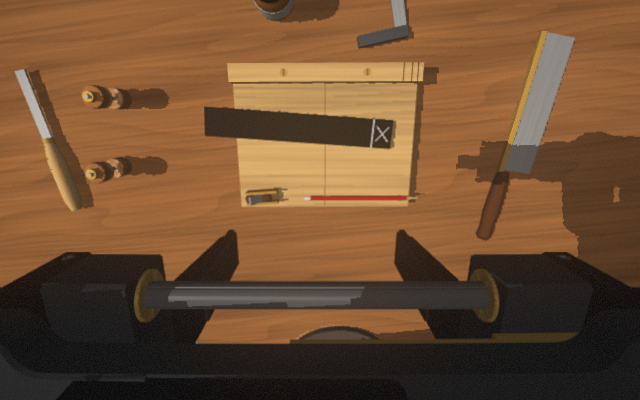

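The wrist view shows the board square to the image: fence foot at about row 82 and right end at column ~413. The blank runs from (205,120) to (393,135), with its pencil line at column ~372. I'll get metric positions from these pixels.

```bash
python3 - <<'E'
from h import *
p=wrist();im=p["pixels"]
g=im.max(2);m=((g<60)*255).astype(np.uint8);m[:100]=0;m[155:]=0;m[:,:200]=0;m[:,400:]=0
c=max(cv2.findContours(m,0,2)[0],key=cv2.contourArea);r=cv2.minAreaRect(c)
for b in cv2.boxPoints(r): print("blank top",b,pix(p,b,.031).round(4))
for uv,z in [((228,81),.046),((423,81),.046),((241,206),.022),((409,206),.022),((237,82),.022),((415,82),.022),((372,134),.031)]: print(uv,pix(p,uv,z).round(4))
cv2.imwrite("pics/w1.png",cv2.resize(im[50:220,195:435],None,fx=3.3,fy=3.3,interpolation=cv2.INTER_CUBIC))
E
```

```text
blank top [206. 135.] [0.516  0.1659 0.031 ]
blank top [206. 108.] [0.5556 0.1581 0.031 ]
blank top [235. 108.] [0.551  0.1142 0.031 ]
blank top [235. 135.] [0.5113 0.121  0.031 ]
(228, 81) [0.5881 0.1142 0.046 ]
(423, 81) [ 0.5601 -0.1649  0.046 ]
(241, 206) [0.3945 0.1333 0.022 ]
(409, 206) [ 0.3662 -0.148   0.022 ]
(237, 82) [0.5884 0.1071 0.022 ]
(415, 82) [ 0.5615 -0.1609  0.022 ]
(372, 134) [ 0.4915 -0.0905  0.031 ]
```

View pics/w1.png

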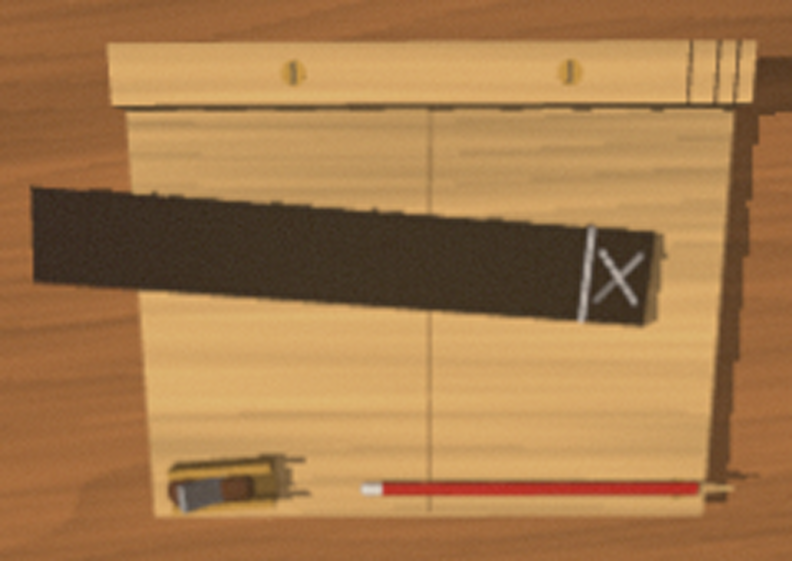

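```bash
cat >> h.py <<'E'
YAW=-0.1; B=np.array([0.4897,-0.018]); RB=np.array([[np.cos(YAW),-np.sin(YAW)],[np.sin(YAW),np.cos(YAW)]])
def bw(x,y,z): return np.r_[B+RB@[x,y],z]
def fb(): return RB.T@np.array(monitor.get_state()["ft_force"])[:2]
def tob(w): return np.r_[RB.T@(np.array(w)[:2]-B),w[2]]
ZP=0.039
def press(x,y,dx,dy,n,lim,f0):
    for i in range(n):
        x+=dx;y+=dy;bot.movel(bw(x,y,ZP),0.03);f=fb()-f0;print(round(x,4),round(y,4),f.round(1))
        if np.abs(f).max()>lim: break
    return x,y
E
python3 - <<'E'
from h import *
bot.goto(bw(-.032,.04,.12),ori(YAW));bot.movel(bw(-.032,.04,ZP),.1)
print(monitor.get_state()["position"],bw(-.032,.04,ZP));f0=fb();print(f0)
bot.movel(bw(0.0,.04,ZP),.05);print(fb()-f0)
bot.movel(bw(0.025,.04,ZP),.05);print(fb()-f0)
x,y=press(.025,.04,.001,0,9,12,f0)
bot.movel(bw(x-.015,y,ZP),.1);bot.movel(bw(x-.015,y,.12),.2)
bot.goto(bw(-.04,.02,.36),ori(YAW))
p=wrist();cv2.imwrite("pics/w2.png",cv2.resize(p["pixels"][50:220,195:435],None,fx=3.3,fy=3.3,interpolation=cv2.INTER_CUBIC))
for n in NM[1:]:
    for r in finder.pinpoint(n,p)[:1]: print(n,round(r["p"],2),tob(world(p,r["xyz"])).round(4))
print(monitor.get_state()["t"])
E
```

```text
[0.46212367 0.02496207 0.03948806] [0.4618532  0.02499484 0.039     ]
[-0.5897217   0.18793161]
[1.28490286 0.13813069]
[ 0.46639106 -0.58514941]
0.026 0.04 [ 1.2 -1. ]
0.027 0.04 [0.4 0.1]
0.028 0.04 [-1.8  0.4]
0.029 0.04 [-4.7 -1.6]
0.03 0.04 [-8.2 -2.8]
0.031 0.04 [-11.5  -1.9]
0.032 0.04 [-15.7  -3. ]
board_end 0.73 [ 0.0865 -0.1366  0.0166]
blank_line 0.69 [ 0.063  -0.0685  0.0273]
blank_rear_left 0.58 [0.086  0.1918 0.0229]
blank_rear_right 0.83 [ 0.0819 -0.1012  0.0236]
11.275
```

View pics/w2.png

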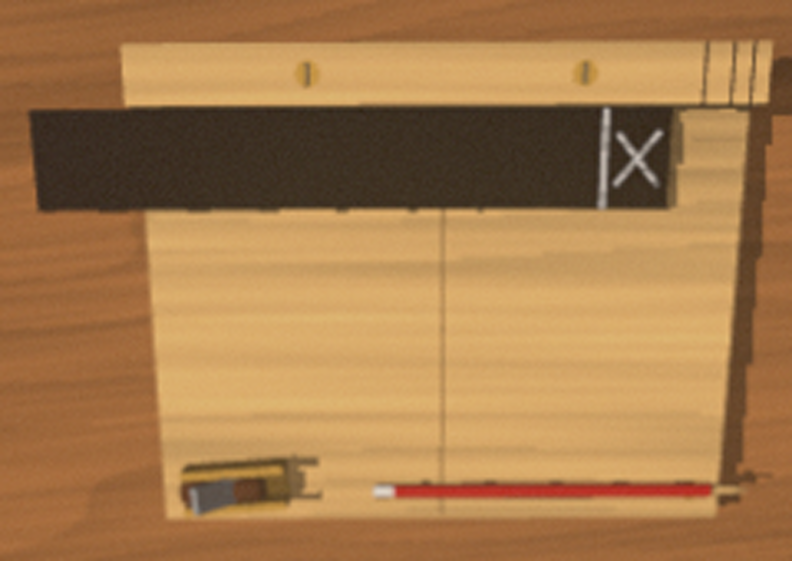

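The blank now lies flush against the fence, with its upper edge straight along it at crop row 108. Its line at crop (604,158) still has to move to the right. Next I'll push on its left end with closed fingers, stopping short to measure.

```bash
python3 - <<'E'
from h import *
effector.grip(0.0)
bot.goto(bw(.062,.222,.12),ori(YAW));bot.movel(bw(.062,.222,ZP),.1)
f0=fb();print(f0,monitor.get_state()["finger_gap"])
bot.movel(bw(.062,.132,ZP),.04);print(fb()-f0)
bot.movel(bw(.062,.150,ZP),.1);bot.movel(bw(.062,.150,.15),.2)
bot.goto(bw(-.055,-.11,.22),ori(YAW))
p=wrist();cv2.imwrite("pics/w3.png",p["pixels"])
for n in NM[1:]:
    for r in finder.pinpoint(n,p)[:1]: print(n,round(r["p"],2),tob(world(p,r["xyz"])).round(4),proj(p,world(p,r["xyz"])).round())
print("expect end",proj(p,bw(.085,-.14,.022)),proj(p,bw(.063,-.141,.031)))
print(monitor.get_state()["t"])
E
```

```text
[ 0.47931706 -0.34996753] 0.000525005522696022
[-0.4309663   0.82432443]
board_end 0.78 [ 0.0864 -0.1372  0.0186] [343.  54.]
blank 0.82 [ 0.0613 -0.0154  0.0218] [230.  79.]
blank_line 0.71 [ 0.0592 -0.1277  0.0273] [334.  80.]
blank_rear_left 0.94 [0.0856 0.1306 0.0219] [92. 56.]
blank_rear_right 0.68 [ 0.0845 -0.1564  0.0229] [361.  55.]
expect end [345.63295097  54.94970092] [346.85515194  76.09650492]
19.8667
```

View pics/w3.png

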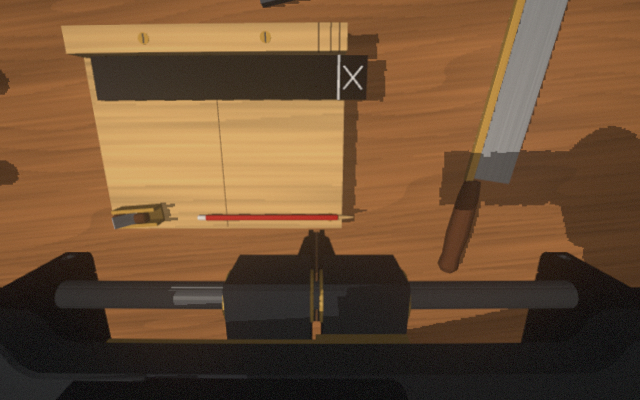

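The line is at column ~338 and the board's right end at ~345–347 at that height, so the line is still short of the end. I'll take sharper edges from image gradients.

```bash
python3 - <<'E'
from h import *
p=wrist();im=p["pixels"].astype(int);g=im.sum(2)
print(monitor.get_state()["t"])
print("line",g[65:72,332:374].mean(0).round().astype(int))
print("blankfull",g[88:96,355:374].mean(0).round().astype(int))
for r in (28,34,40,45): print("fence row",r,im[r,340:354,1])
for r in (110,140,170): print("plate row",r,im[r,336:352,1])
print("rows at fence edge", im[44:60,250,1])
for uv,z in [((338.5,68),.031),((367,68),.031),((348,40),.046),((345,110),.022),((343,170),.022)]: print(uv,tob(pix(p,uv,z)).round(4))
E
```

```text
19.9167
line [123 121 123 115 134 293 503 496 259 121 119 199 294 344 341 321 267 180
 126 115 112 120 111 123 155 214 285 336 357 330 232 135 109 111 117 154
 188 190 196 193 188 191]
blankfull [119 119 116 120 143 187 185 143 120 113 122 156 186 194 191 191 189 191
 189]
fence row 28 [121 151 156 153 152 155 152 128  99  89  88  88  88  89]
fence row 34 [129 162 163 165 163 164 161 120  60  52  56  74  80  83]
fence row 40 [124 158 156 159 158 157 154 116  62  61  54  59  59  58]
fence row 45 [129 161 161 161 163 163 150 105  62  59  58  61  60  60]
plate row 110 [164 163 160 161 162 165 162 141  96  64  66  68  68  65  67  66]
plate row 140 [162 159 162 160 162 159 151 114  70  65  67  67  64  65  69  63]
plate row 170 [160 160 159 159 158 161 136  88  72  68  69  67  68  68  68  71]
rows at fence edge [158 161 163 167 165 170 150  92  67  62  61  50  45  40  49  45]
(338.5, 68) [ 0.0707 -0.132   0.031 ]
(367, 68) [ 0.0708 -0.1617  0.031 ]
(348, 40) [ 0.0941 -0.1397  0.046 ]
(345, 110) [ 0.0288 -0.1406  0.022 ]
(343, 170) [-0.0382 -0.14    0.022 ]
```

```bash
python3 - <<'E'
from h import *
bot.goto(bw(.062,.150,.12),ori(YAW));bot.movel(bw(.062,.150,ZP),.1)
f0=fb();bot.movel(bw(.062,.1197,ZP),.03);print(fb()-f0,tob(monitor.get_state()["position"]))
bot.movel(bw(.062,.140,ZP),.1);bot.movel(bw(.062,.140,.12),.2)
effector.grip(0.095)
bot.goto(bw(.008,-.03,.12),ori(YAW));bot.movel(bw(.008,-.03,ZP),.1);f0=fb()
bot.movel(bw(.026,-.03,ZP),.05);x,y=press(.026,-.03,.0015,0,5,10,f0)
bot.movel(bw(x-.015,y,ZP),.1);bot.movel(bw(x-.015,y,.12),.2)
bot.goto(bw(-.055,-.11,.22),ori(YAW))
p=wrist();im=p["pixels"];cv2.imwrite("pics/w4.png",im)
g=im.astype(int).sum(2);print("line",g[58:66,340:385].mean(0).round().astype(int))
for r in (28,34,40,45): print("fence row",r,im[r,340:354,1])
for c in (115,200,300,330): print("col",c,im[44:60,c,1])
print(monitor.get_state()["t"])
E
```

```text
[ 0.17423929 -0.42319134] [0.06193344 0.11975046 0.0389466 ]
0.0275 -0.03 [ 0.8 -0.7]
0.029 -0.03 [-4.1 -1. ]
0.0305 -0.03 [-9.9 -2.7]
0.032 -0.03 [-14.4  -3.5]
line [119 116 121 122 122 114 120 111 158 396 564 477 211 111 132 197 225 191
 141 119 114 114 113 111 111 117 115 115 113 110 114 138 197 235 194 129
 106 106 116 158 191 193 195 196 205]
fence row 28 [133 159 154 157 159 158 147 115  87  90  89  89  86  88]
fence row 34 [142 167 167 165 166 165 139  88  56  53  77  81  81  77]
fence row 40 [143 161 158 159 160 160 136  91  62  56  55  61  56  61]
fence row 45 [150 165 164 164 166 166 133  81  60  60  57  60  62  61]
col 115 [158 160 161 167 168 168 169 164 114  69  58  49  47  50  50  49]
col 200 [162 164 170 170 172 170 157 112  68  61  51  46  46  46  46  47]
col 300 [159 161 167 167 175 171 109  68  63  48  47  42  43  46  44  43]
col 330 [ 99 101 101 104 105 106  71  51  60  48  37  35  40  41  44  40]
30.3917
```

View pics/w4.png

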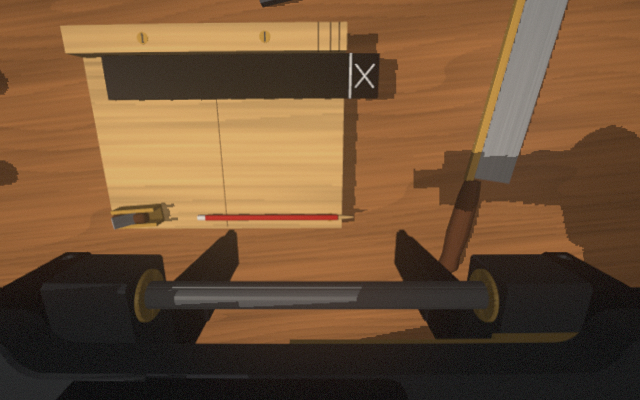

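```bash
python3 - <<'E'
from h import *
p=wrist();im=p["pixels"].astype(int)
a=tob(pix(p,(350.1,62),.031));b=tob(pix(p,(346.8,37),.046));c=tob(pix(p,(342.9,140),.022))
print(a,b,c,im[140,338:348,1]);print(a[1]-b[1],a[1]-c[1])
E
```

```text
[ 0.07609901 -0.14375418  0.031     ] [ 0.09621258 -0.13840385  0.046     ] [-0.00396512 -0.13889061  0.022     ] [162 162 162 164 161 136  76  68  68  64]
-0.005350325116150939 -0.004863566051443335
```

The line stands 5 mm past the board's end, the blank is flush, and the arm is clear of everything, so I'm handing in.

```bash
python3 -c "
from h import *
print(order.hand_in(),monitor.get_state()['t'])"
```

```text
the job is handed in; nothing more can be done
the job is handed in; nothing more can be done
```

The blank lies flush against the fence with its pencil line about 5 mm past the board's right-hand end (4.9 to 5.4 mm by the wrist camera); I let go of it, disturbed nothing else that I could see, and handed the job in at about 31 s, with no verdict returned.

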